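Seat a rock specimen carrier under a retaining block and clamp it

ROBOT

A 6-joint arm with a two-finger parallel gripper is mounted at the origin on a cart in front of the work surface, level with it; the furniture and walls round the work are solid. World frame = base frame: x ahead of the robot, y to its left, z up, the work surface at z = 0. Lengths are in m, angles in rad, forces in N, time in s.
With the tool pointing down it reaches from about 0.3 to 0.775 m from the base axis. Payload 14.6 kg.
Tool frame: the origin (TCP) lies on the centre line of the jaws, within the pads' length; the fingertips stand 11 mm ahead of it and the grasp point (between the pads) lies 8 mm behind it; y points along the fingers, x is the direction in which the jaws open and shut, and the axes are right-handed (so a half turn about y gives the same grasp; the last joint's range is limited). The gripper opens to 94 mm and grips with 3 to 60 N. Pads are 16 mm wide; open, the fingers measure 119 mm over their backs; the gripper's body (75 mm by 177 mm) begins 78 mm behind the grasp point.
Start: joints at [-1.236, 0.3, 1.521, -0, 1.321, -0.067], TCP at [0.215, -0.506, 0.177] pointing down, gripper open.
Joint ranges: [-3.03, 3.03], [-0.79, 2.21], [0.23, 2.52], [-1.04, 4.18], [0, 3.07], [-2.55, 2.55]. Speed limits (rad/s): [2.22, 2.22, 2.57, 3.14, 3.14, 3.14].

INTERFACE

Orientations are given as [roll, pitch, yaw] about the fixed x, y, z axes, in that order (R = Rz(yaw) Ry(pitch) Rx(roll)).
In Python, from station import ctrl, imaging gives the robot as it stands. The module is installed in compiled form; this text tells all that it offers.
- The arm moves only by the tool apply_moves, never from a script. Its argument "deltas" is a list of rows, each an object with "dp": the shift along the tool's x, y, z in m, a list of three; "roll": the turn about the tool's y in rad; "grip": the closure, from -1 (fully open) to 1 (shut). In form: [{"dp": [tx, ty, tz], "roll": roll, "grip": grip}, ...]. A call has 1 to 10 rows; each row shifts and turns the commanded pose from where the row before left it, along the tool's axes as they then stand; what a row does not reach is not made up. A row lasts 1/8 s, in which the tool goes at most 62.5 mm and 10.7 degrees, less where a joint would pass 70% of its speed; a pose out of reach is approached as far as the arm can. A call with a gripper value outside its range is refused whole. The fingers move at their own pace and stop on an object; "newtons" is the grip in N (left out, the last holds). Time passes only in rows, so rows that do not move let the fingers close. It gives the time, the measured TCP pose, the force and the opening at its end, in the units of the state.
- ctrl.get_obs(): the state, without advancing time (a new reading comes with each control period).
- imaging.camera(name): name is "scene" or "top" or "wrist"; returns the picture (400x640x3 uint8, blue, green, red); there is no depth.
- imaging.camera_info(name): a dict with "K" (3x3 intrinsics, pixels), "D" ([k1, k2, p1, p2, k3] as OpenCV has them; the pictures are not rectified), "world_from_camera" (4x4, takes a point from camera to world coordinates). Camera axes: x right, y down, z forward; pixel columns grow to the right and rows downward; lengths in m; the calibration is good to about 2 mm. A picture is of the moment at which its call begins: read the wrist's pose just before it. camera_info takes no time and is no camera call; for the wrist camera it gives the pose at the moment of the call.
- ctrl.hand_in(): hands the job in, once; it reports no verdict.
The state is a dict: "time_s": time; "qpos": joint angles; "joint_vel": joint speeds; "tau": joint torques, N m; "ee_pos": TCP position; "eef_rot": TCP orientation; "force": force on the tool from outside, world axes, zero at the start; "moment": the same for the moment, N m; "grip_width": finger opening in m.
Only numpy, scipy, OpenCV 4.12 (cv2) and the standard library are available. Lean on these libraries where they do the work, as an engineer would, in place of code of your own. Each camera call takes 0.05 s, during which the arm holds its last target. There are 200 camera calls.

TASK

Load the rock specimen for its scratch test: set its carrier plate flat on the bed of the clamping fixture and slide the bevelled end in under the retaining block, past the side plunger, until it sits fully home against the depth stop hidden inside; seat it by feel and gently, because the stop is a micrometer that must not be strained. Then swing the clamp arm fully round, so that its sprung toe presses on the plate's free end and holds the carrier home. Leave the red-capped vial, the brass weight and the white-capped vial where they stand.

Things in the scene. Friction and masses are not known exactly. Their poses are not given: they have to be found in the camera images.
- fixture: Clamping fixture, fixed, oiled steel faces (friction about 0.25): painted base 228 x 130 x 15 mm with a bright steel bed 16 mm above the bench and a retaining block at the end away from the robot. Origin on the bench under the bed's centreline; +x runs along the bed into the pocket, +y left of that. Base: x -102 to 126 mm, y -65 to 65. Block: x 53 to 122 mm, y -50 to 50, top 40 mm above the bench
- pocket_mouth (a point): On the bed below the block's front edge (fixture x = 53, y = 0 mm, z = 16 mm), axes as the fixture's. The block overhangs the bed: the pocket behind this point is 10 mm high (to 26 mm above the bench), from y = -31 to +31 mm, open to the front. Flared guides, 9 mm high, widen it by 9 mm a side from x = 0 to x = -20 mm of this point
- side_plunger: Sprung brass ball, 12 mm, in the pocket's right cheek 7 mm behind the mouth; origin at its centre. It stands 3.5 mm into the pocket and gives way sideways (-y) with 5 to 9 N: the bevelled corner passes it with a push of 4 to 8 N (heel 10 to 16 mm behind the mouth), then the plate, held against the left cheek, slides on with 2 to 5 N. This is not the stop yet
- stop_screw (a point): Where the micrometer screw of the depth stop leaves the block's rear face (fixture x = 122, y = 0 mm, z = 21 mm). On it, hidden in the pocket, sits the rigid depth stop (depth_stop_c0), a steel bar 44 mm wide, 10 mm thick, 17 to 25 mm above the bench. It is set anew each time and not measured: its face lies 21 to 39 mm behind the mouth, 55 mm ahead of the thimble. Keep under 18 N on it
- carrier: Specimen carrier, loose, about 0.48 kg: dark steel plate 120 (x) x 60 (y) x 8 mm (x -70 to 50) with a tan sawn rock prism bonded on top (x -20 to 12 mm, y -17 to 17, z 8 to 46; grasp it across y). Origin on the plate's underside. The +x end (heel, corners bevelled 8 x 5 mm) goes into the pocket; the -x end, with two small brass dots, is for the clamp toe
- carrier_heel (a point): Middle of the carrier plate's +x end face, 50 mm from the carrier's origin, half way up the plate; axes as the carrier's. Home, it touches the depth stop, 5 mm ahead of that bar's centre
- clamp_arm (a joint): Clamp arm's angle (rad) about its upright pivot: 0 open (arm points towards the robot), grows anticlockwise from above, 2.09 is the end of travel with the toe over the plate. Starts at 0 to 0.35. About 2 N at the knob moves it, it stays where it is left, and some 10 N lifts the toe on to the plate's edge at 1.4 to 1.8 rad
- clamp_pivot (a point): Pivot axis of the clamp arm, at fixture x = -58, y = 52 mm, 35 mm above the bench
- clamp_knob (a point): Middle of the black knob on the end of the clamp arm: 15 mm across, 47 to 69 mm above the bench, 62 mm from the pivot axis; push it sideways. From the pivot it lies at the angle (joint value - 2.88 rad) from the fixture's +x. The arm below it is 13 to 18 mm wide, 30 to 44 mm above the bench
- clamp_toe: Sprung brass ball, 12 mm, under the end of the clamp arm straight below the knob; origin at its centre. It reaches down to 22.5 mm above the bench and is lifted 1.5 mm as it rides on to the plate (top 24 mm above the bench on the bed), then pressing on it with about 6 N
- vial_red: Bystander: small glass vial with a red cap, 34 mm wide, 35 mm high; origin at the centre of its foot
- weight0: Bystander: brass balance weight, 38 mm wide, 50 mm high; origin at the centre of its foot
- vial_c: Bystander: tall glass vial with a white cap, 34 mm wide, 77 mm high; origin at the centre of its foot

How it is judged:
On the way:
1. the carrier lies flat in the pocket, home against the depth stop, with the clamp not yet swung on (distance between carrier_heel and depth_stop_c0 below 0.0067 m and z of carrier in the frame of fixture between 0.0135 and 0.0185 m and angle between the x axis of carrier and the x axis of fixture, either way round below 0.06 rad and angle between carrier's own z axis and vertical below 0.04 rad and value of joint clamp_arm below 1.3 rad), for 0.2 s.
At the end, for the whole second after the job is handed in: the carrier lies flat on the bed under the retaining block, square to it within 0.06 rad, its end within 1.5 mm of the depth stop (6.7 mm of its centre); the clamp arm is past 1.97 rad with its toe pressing on the plate with more than 3 N; all at rest (distance between carrier_heel and depth_stop_c0 below 0.0067 m and z of carrier in the frame of fixture between 0.0135 and 0.0185 m and angle between the x axis of carrier and the x axis of fixture, either way round below 0.06 rad and angle between carrier's own z axis and vertical below 0.04 rad and value of joint clamp_arm above 1.97 rad and contact force between clamp_toe and carrier above 3 N and linear speed of carrier below 0.01 m/s); the robot touches nothing.
It fails at once if the carrier is pressed on the depth stop with more than 18 N (contact force between carrier and depth_stop_c0 above 18 N).
It fails at once if the carrier is pressed on the fixture (bed, block, guides or clamp) with more than 90 N (contact force between carrier and fixture above 90 N).
It fails at once if the carrier is tipped over (angle between carrier's own z axis and vertical above 0.6 rad).
It fails at once if a bystander (red-capped vial, brass weight or white-capped vial) is moved by more than 20 mm or tipped (distance of any of vial_red, weight0, vial_c from where it was at the start of the episode above 0.02 m or angle between any of vial_red, weight0, vial_c's own z axis and vertical above 0.3 rad).
It also fails if it takes over 67 s, if anything falls off the work surface, if the arm or the gripper's body presses on something with over 40 N, if the wrist force passes 120 N, or if a joint passes its speed limit or range.

## Working session

There is one attempt and no reset: what is moved stays moved. The work goes in short steps, Python scripts to look and compute and a tool call to move; the robot and the scene stay as the last step left them, time stands still between calls to the robot, and variables do not carry over. Pictures are saved under pics/ and viewed, about 8 in all and at most 12, crops included, and the job is handed in when it is done.

Besides the shell and the picture viewer there is one more tool, called after "Request:" as name([rows], argument=value, ...), one row to a line, values as JSON. apply_moves: Moves the arm, as the interface text tells. Its arguments: {"type":"object","properties":{"deltas":{"type":"array"},"newtons":{"type":"number"}},"required":["deltas"]}

```bash
mkdir -p pics; ls; python3 - <<'E'
from station import ctrl, imaging
import cv2,numpy as np
o=ctrl.get_obs(); print({k:np.round(v,3).tolist() for k,v in o.items()})
for n in ["scene","top"]:
    cv2.imwrite(f"pics/{n}0.png",imaging.camera(n)); i=imaging.camera_info(n); print(n,np.round(i["K"],1).tolist(),i["D"],np.round(i["world_from_camera"],3).tolist())
E
```

```text
pics
{'time_s': 0.0, 'qpos': [-1.236, 0.3, 1.522, 0.0, 1.321, -0.067], 'joint_vel': [-0.0, 0.001, 0.001, -0.0, 0.0, 0.002], 'tau': [-0.0, -53.181, -35.274, 0.071, 0.024, -0.0], 'ee_pos': [0.215, -0.506, 0.177], 'eef_rot': [-1.571, 0.001, -1.169], 'force': [0.55, 0.24, -0.224], 'moment': [0.027, -0.03, -0.032], 'grip_width': 0.094}
scene [[384.4, 0.0, 323.8], [0.0, 384.4, 196.7], [0.0, 0.0, 1.0]] [0.01639313 0.         0.         0.         0.        ] [[-0.592, -0.521, 0.614, 0.039], [-0.806, 0.393, -0.443, 0.658], [-0.01, -0.758, -0.653, 0.622], [0.0, 0.0, 0.0, 1.0]]
top [[361.4, 0.0, 317.2], [0.0, 361.4, 203.0], [0.0, 0.0, 1.0]] [-0.00163934  0.          0.          0.          0.        ] [[-0.082, -0.977, 0.198, 0.405], [-0.997, 0.082, -0.012, 0.281], [-0.005, -0.199, -0.98, 0.904], [0.0, 0.0, 0.0, 1.0]]
```

View pics/scene0.png

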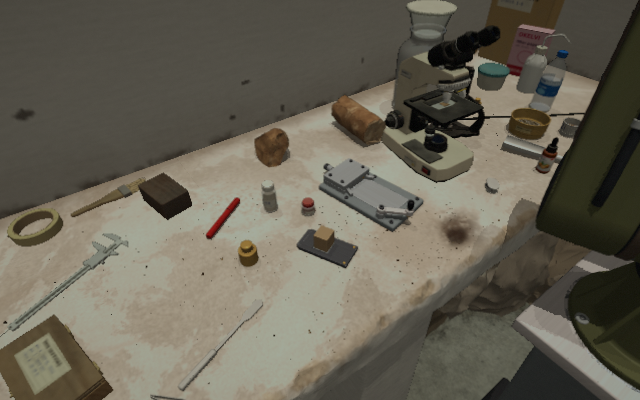

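View pics/top0.png

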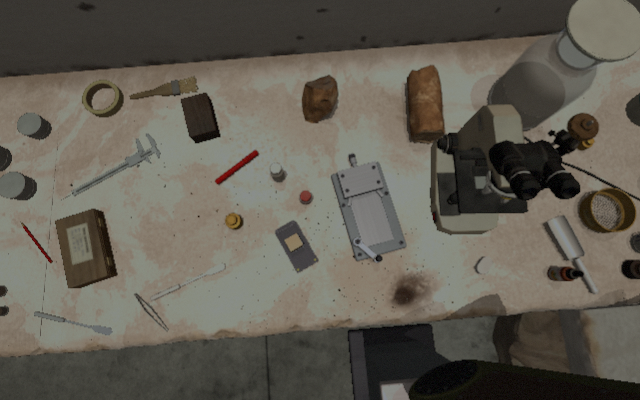

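Both overviews show the fixture (top ≈ 370,210), the carrier (top ≈ 297,246), the red vial (305,197), the weight (233,220) and the white vial (277,172). Enlarging next.

```bash
python3 - <<'E'
import cv2
a=cv2.imread("pics/top0.png")[140:280,215:415]; cv2.imwrite("pics/topc.png",cv2.resize(a,None,fx=4,fy=4,interpolation=cv2.INTER_CUBIC))
a=cv2.imread("pics/scene0.png")[150:275,230:430]; cv2.imwrite("pics/scenec.png",cv2.resize(a,None,fx=4,fy=4,interpolation=cv2.INTER_CUBIC))
E
```

```text
(no output)
```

View pics/topc.png

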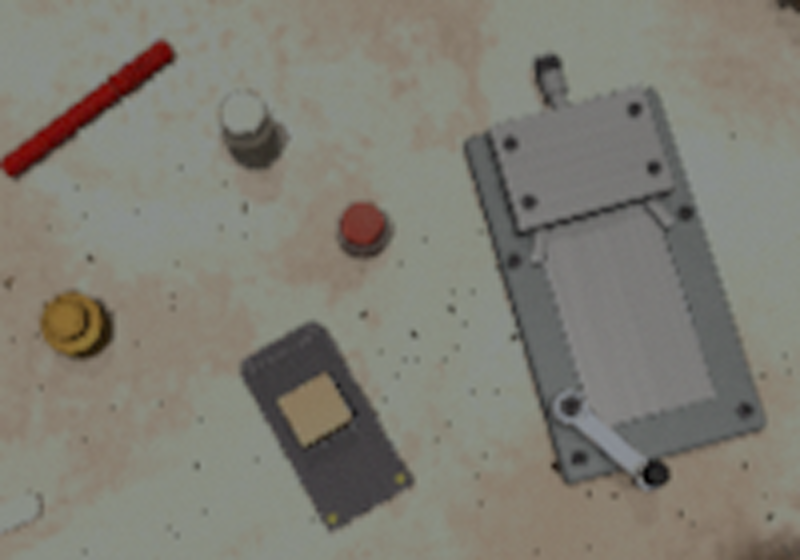

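View pics/scenec.png

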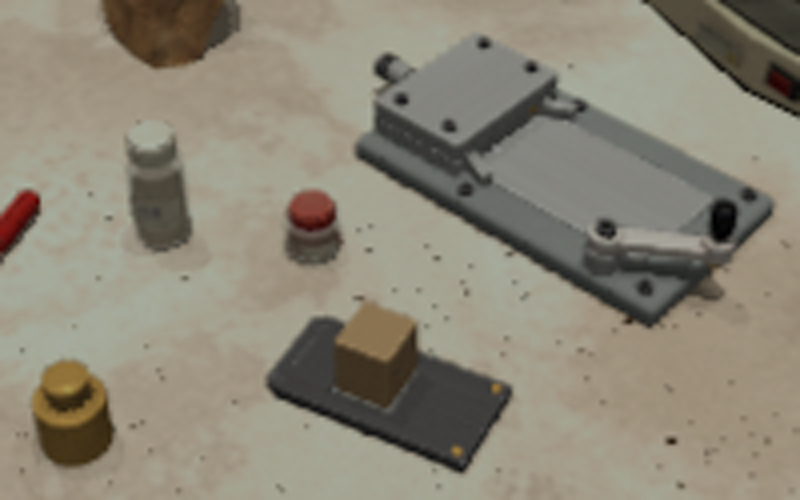

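Top crop: fixture base, block corners, pivot (570,405) and knob (655,472) are clear, and the carrier has its dotted end towards the robot. Scene crop agrees. Fitting poses from both views.

```bash
cat > h.py <<'E'
import numpy as np,cv2
from scipy.optimize import least_squares
def proj(P,info):
    T=np.linalg.inv(info["world_from_camera"]); return cv2.projectPoints(np.asarray(P,float),cv2.Rodrigues(T[:3,:3])[0],T[:3,3],info["K"],np.asarray(info["D"],float))[0][:,0]
def place(p,L):
    c,s=np.cos(p[2]),np.sin(p[2]); L=np.asarray(L)/1000.
    return np.c_[p[0]+c*L[:,0]-s*L[:,1],p[1]+s*L[:,0]+c*L[:,1],L[:,2]]
def fit(sets,p0,z0=0):
    """sets: [(info, local mm pts, pixels)]"""
    f=lambda p:np.concatenate([(proj(place(p,L),i)-np.asarray(u)).ravel() for i,L,u in sets])
    r=least_squares(f,p0,loss="soft_l1",x_scale=[.01,.01,.05]); return r.x,f(r.x).reshape(-1,2)
E
python3 - <<'E'
from h import *
from station import ctrl,imaging
T,S=imaging.camera_info("top"),imaging.camera_info("scene")
t=lambda u:(np.array(u)-1.5)/4+[215,140]; s=lambda u:(np.array(u)-1.5)/4+[230,150]
F=[[53,50,40],[53,-50,40],[-102,65,15],[-102,-65,15],[126,65,15],[126,-65,15]]
ft=[[519,231],[676,188],[570,484],[765,425],[466,140],[655,88]]
F2=[[53,50,40],[53,-50,40],[122,-50,40],[122,50,40],[-102,65,15],[-102,-65,15]]
fs=[[464,148],[556,75],[478,36],[376,97],[650,318],[773,198]]
C=[[12,17,46],[12,-17,46],[-20,-17,46],[-20,17,46],[-70,30,8],[-70,-30,8]]
ct=[[277,403],[333,372],[355,414],[302,447],[333,531],[413,481]]
cs=[[335,344],[372,302],[417,320],[379,365],[463,462],[511,389]]
for nm,A in dict(fix=[(T,F,t(ft)),(S,F2,s(fs))],car=[(T,C,t(ct)),(S,C,s(cs))]).items():
    for sub in (A,A[:1],A[1:]):
        p,r=fit(sub,[.4,.1,.3]); print(nm,np.round(p,4)); 
        if sub is A: print(np.round(r,1).tolist())
        if sub is A and nm=="fix": pf=p
        
# clamp angle
g=lambda th,z:[[-58+62*np.cos(th-2.88),52+62*np.sin(th-2.88),z]]
for th in np.arange(0,.4,.05): print(round(th,2),(proj(place(pf,g(th,69)),T)-t([[655,471]])).round(1),(proj(place(pf,g(th,69)),S)-s([[724,203]])).round(1))
# bystanders: feet
def ray(u,i,z):
    d=cv2.undistortPoints(np.array([[u]],float),i["K"],np.asarray(i["D"],float))[0,0]; M=i["world_from_camera"]
    v=M[:3,:3]@[*d,1]; o=M[:3,3]; return (o+v*(z-o[2])/v[2])[:2].round(3)
for n,u,z,v in [("red",[363,224],.035,[313,203]),("wt",[70,317],.05,[66,374]),("white",[243,109],.077,[152,133])]: print(n,ray(t(u),T,z),ray(s(v),S,z))
E
```

```text
fix [0.546  0.143  0.1899]
[[0.3, 0.0], [0.0, 0.1], [-1.0, 0.6], [1.1, 0.9], [-0.9, -0.5], [0.5, -0.7], [-1.9, -0.1], [0.7, -0.4], [-0.6, -1.1], [-1.0, 0.9], [0.4, -0.8], [1.3, 0.4]]
fix [0.5463 0.1428 0.1961]
fix [0.5454 0.1432 0.1828]
car [0.4939 0.3357 0.4461]
[[0.1, -0.8], [-1.5, -0.3], [-0.3, 0.8], [0.4, -0.1], [-0.7, 0.5], [0.6, 0.4], [-0.6, -0.5], [-2.0, -0.4], [0.3, 0.1], [2.2, -0.4], [0.1, 0.8], [0.4, -0.7]]
car [0.494  0.3356 0.4567]
car [0.4937 0.3359 0.4352]
0.0 [[-5.7  6.3]] [[-1.3  6.5]]
0.05 [[-4.5  5.5]] [[-0.9  5.6]]
0.1 [[-3.4  4.7]] [[-0.6  4.7]]
0.15 [[-2.4  3.9]] [[-0.3  3.8]]
0.2 [[-1.4  3. ]] [[-0.1  2.9]]
0.25 [[-0.4  2.1]] [[0.1 1.9]]
0.3 [[0.5 1.1]] [[0.1 1. ]]
0.35 [[1.3 0. ]] [[0.1 0.1]]
red [0.602 0.298] [0.604 0.296]
wt [0.557 0.476] [0.557 0.478]
white [0.669 0.363] [0.668 0.361]
```

Request:
apply_moves([
  {"dp":[0,0,0],"roll":-0.044,"grip":-1},
  {"dp":[-0.04,0,0.03],"roll":0,"grip":-1},
  {"dp":[-0.04,0,0.03],"roll":0,"grip":-1},
  {"dp":[-0.04,0,0.03],"roll":0,"grip":-1},
  {"dp":[-0.04,0,0.03],"roll":0,"grip":-1},
  {"dp":[-0.04,0,0.03],"roll":0,"grip":-1},
  {"dp":[-0.04,0,0.03],"roll":0,"grip":-1},
  {"dp":[-0.04,0,0.03],"roll":0,"grip":-1},
  {"dp":[-0.04,0,0.03],"roll":0,"grip":-1},
  {"dp":[-0.04,0,0.03],"roll":0,"grip":-1},
])

```text
time_s: 1.35
ee_pos: [0.3034, -0.0634, 0.1773]
eef_rot: [-1.57, -0.0, -1.125]
force: [0.7, -0.2, -0.2]
grip_width: 0.0942
```

Request:
apply_moves([
  {"dp":[-0.0277,0,0.0338],"roll":0,"grip":-0.5},
  {"dp":[-0.0277,0,0.0338],"roll":0,"grip":-0.5},
  {"dp":[-0.0277,0,0.0338],"roll":0,"grip":-0.5},
  {"dp":[-0.0277,0,0.0338],"roll":0,"grip":-0.5},
  {"dp":[-0.0277,0,0.0338],"roll":0,"grip":-0.5},
  {"dp":[-0.0277,0,0.0338],"roll":0,"grip":-0.5},
  {"dp":[-0.0277,0,0.0338],"roll":0,"grip":-0.5},
  {"dp":[-0.0277,0,0.0338],"roll":0,"grip":-0.5},
  {"dp":[-0.0277,0,0.0338],"roll":0,"grip":-0.5},
  {"dp":[-0.0277,0,0.0338],"roll":0,"grip":-0.5},
])

```text
time_s: 2.6
ee_pos: [0.4893, 0.332, 0.1769]
eef_rot: [-1.571, -0.0, -1.125]
force: [0.2, -0.4, -0.1]
grip_width: 0.0703
```

```bash
python3 - <<'E'
from h import *
from station import ctrl, imaging
o=ctrl.get_obs(); print(o["ee_pos"],o["eef_rot"],o["grip_width"],o["time_s"])
i=imaging.camera_info("wrist"); a=imaging.camera("wrist")
C=[[12,17,46],[12,-17,46],[-20,-17,46],[-20,17,46],[-70,30,8],[-70,-30,8],[50,25,8],[50,-25,8],[42,30,8],[42,-30,8]]
u=proj(place([.4939,.3357,.4461],C),i); print(u.round(1).tolist(), np.round(i["world_from_camera"],3).tolist())
for q in u: cv2.circle(a,tuple(int(v) for v in q),3,(0,255,0),1)
np.save("w1.npy",[i["world_from_camera"]]); cv2.imwrite("pics/w1.png",a)
E
```

```text
[0.48931897 0.3320377  0.1768649 ] [-1.57137401e+00 -6.90084877e-05 -1.12488833e+00] 0.0702695892854834 2.6
[[305.1, 175.2], [334.7, 175.2], [334.3, 202.0], [305.5, 202.1], [297.8, 230.7], [342.3, 230.7], [299.8, 139.7], [340.1, 139.7], [295.9, 146.2], [344.0, 146.2]] [[0.431, -0.871, -0.236, 0.557], [-0.902, -0.416, -0.113, 0.365], [-0.0, 0.262, -0.965, 0.384], [0.0, 0.0, 0.0, 1.0]]
```

View pics/w1.png

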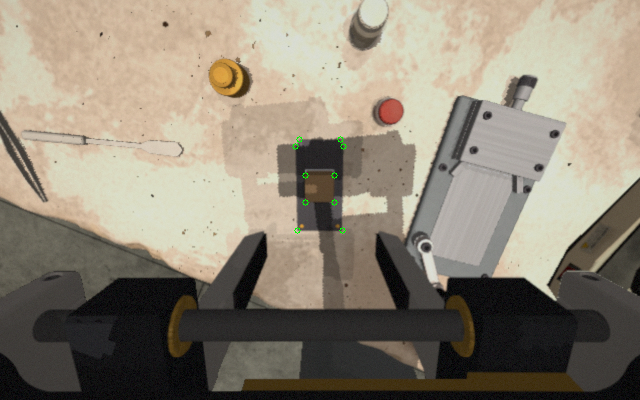

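Predicted carrier corners overlay the wrist view (plate 298–344, 140–231; prism 305–334, 175–202) within a pixel or so; fixture block at (467–565, 97–185). Going down and grasping.

Request:
apply_moves([
  {"dp":[-0.001,0.03,0],"roll":0,"grip":-0.5},
  {"dp":[0,0.035,0],"roll":0,"grip":-0.5},
  {"dp":[0,0.035,0],"roll":0,"grip":-0.5},
  {"dp":[0,0.03,0],"roll":0,"grip":-0.5},
  {"dp":[0,0.015,0],"roll":0,"grip":-0.5},
  {"dp":[0,0.008,0],"roll":0,"grip":-0.5},
  {"dp":[0,0,0],"roll":0,"grip":1},
  {"dp":[0,0,0],"roll":0,"grip":1},
  {"dp":[0,0,0],"roll":0,"grip":1},
  {"dp":[0,0,0],"roll":0,"grip":1},
], newtons=25)

```text
time_s: 3.9
ee_pos: [0.4887, 0.3317, 0.0246]
eef_rot: [-1.57, 0.0, -1.125]
force: [0.3, -0.3, 0.8]
grip_width: 0.0342
```

Request:
apply_moves([
  {"dp":[0,-0.015,0],"roll":0,"grip":1},
  {"dp":[0,-0.035,0],"roll":0,"grip":1},
  {"dp":[0,-0.03,0],"roll":0.128,"grip":1},
  {"dp":[0,0,0],"roll":0.128,"grip":1},
  {"dp":[0.039,0,0.002],"roll":0,"grip":1},
  {"dp":[0.039,0,0.002],"roll":0,"grip":1},
  {"dp":[0.039,0,0.002],"roll":0,"grip":1},
  {"dp":[0.039,0,0.002],"roll":0,"grip":1},
  {"dp":[0.04,0,0.001],"roll":0,"grip":1},
  {"dp":[0,0,0],"roll":0,"grip":1},
])

```text
time_s: 5.15
ee_pos: [0.5351, 0.1389, 0.1054]
eef_rot: [-1.57, -0.0, -1.384]
force: [0.3, 0.4, -1.0]
grip_width: 0.0005
```

```bash
python3 - <<'E'
from h import *
from station import ctrl, imaging
o=ctrl.get_obs(); print(o["ee_pos"],o["eef_rot"],o["force"],o["grip_width"],o["time_s"])
i=imaging.camera_info("wrist"); a=imaging.camera("wrist"); cv2.imwrite("pics/w2raw.png",a)
np.save("w2.npy",i["world_from_camera"])
F=[[53,50,40],[53,-50,40],[122,-50,40],[122,50,40],[-102,65,15],[-102,-65,15],[126,65,15],[126,-65,15]]
u=proj(place([.546,.143,.19],F),i); print(u.round(1).tolist())
cr=a[60:260,200:440]; b=cv2.resize(cr,None,fx=3.3,fy=3.0,interpolation=cv2.INTER_CUBIC)
b=cv2.resize(cr,None,fx=3,fy=3,interpolation=cv2.INTER_CUBIC)
for q in u: cv2.circle(b,tuple(int(v) for v in (q-[200,60])*3+1),4,(0,255,0),1)
cv2.imwrite("pics/w2.png",b)
E
```

```text
[0.53505762 0.13894338 0.10539233] [-1.56960677e+00 -1.08344768e-04 -1.38397139e+00] [ 0.31015295  0.37575962 -0.9716066 ] 0.0004961049857444095 5.15
[[262.8, 136.0], [374.3, 135.6], [378.0, 50.8], [258.2, 51.2], [261.1, 277.8], [377.8, 277.5], [247.0, 52.9], [389.5, 52.4]]
```

View pics/w2.png

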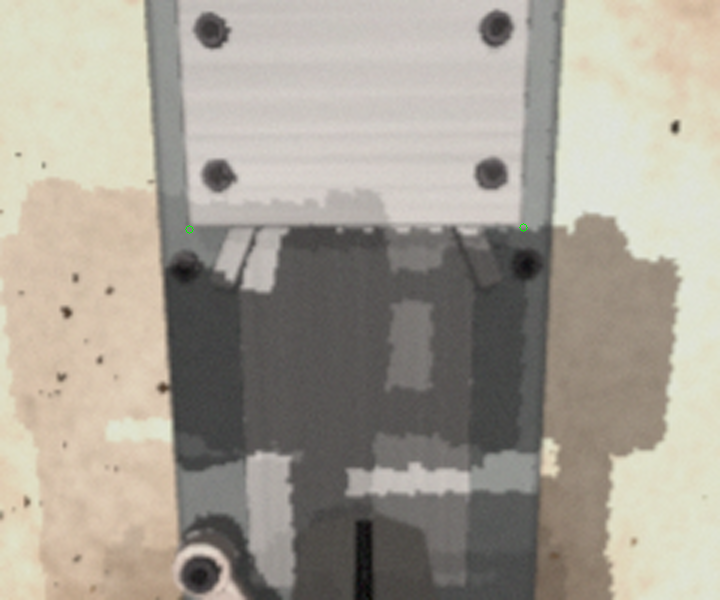

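Wrist view matches the predicted block front corners within ~1.5 px, but the grip shut to zero: the carrier slipped out. Finding it.

```bash
python3 - <<'E'
from h import *
from station import imaging
a=imaging.camera("scene")[150:275,230:430]; b=imaging.camera("top")[140:280,215:415]
k=lambda x:cv2.resize(x,None,fx=3,fy=3,interpolation=cv2.INTER_CUBIC)
A,B=k(a),k(b)
cv2.imwrite("pics/s3.png",cv2.resize(a,None,fx=4,fy=4,interpolation=cv2.INTER_CUBIC)); cv2.imwrite("pics/t3.png",cv2.resize(b,None,fx=4,fy=4,interpolation=cv2.INTER_CUBIC))
E
```

```text
(no output)
```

View pics/s3.png

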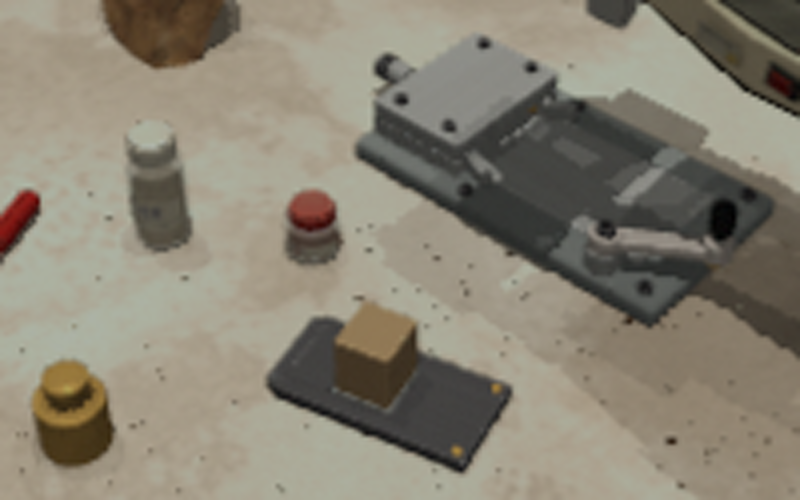

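The carrier is exactly where it was (prism top corners as before), so the fingers slipped off before grip force built up. Going back for a firmer grasp.

Request:
apply_moves([
  {"dp":[0,-0.02,0],"roll":0,"grip":-0.5},
  {"dp":[-0.04,0,-0.002],"roll":0,"grip":-0.5},
  {"dp":[-0.04,0,-0.002],"roll":0,"grip":-0.5},
  {"dp":[-0.04,0,-0.002],"roll":0,"grip":-0.5},
  {"dp":[-0.04,0,-0.002],"roll":0,"grip":-0.5},
  {"dp":[-0.04,0,-0.002],"roll":0,"grip":-0.5},
  {"dp":[0,0,0],"roll":-0.13,"grip":-0.5},
  {"dp":[0,0,0],"roll":-0.129,"grip":-0.5},
  {"dp":[0,0,0],"roll":0,"grip":-0.5},
], newtons=45)

```text
time_s: 6.42
ee_pos: [0.4862, 0.3364, 0.1244]
eef_rot: [-1.571, 0.0, -1.121]
force: [-0.4, -0.4, -0.0]
grip_width: 0.0707
```

```bash
python3 - <<'E'
from h import *
from station import imaging,ctrl
a=imaging.camera("scene"); b=cv2.imread("pics/scene0.png")
r=np.s_[215:272,290:365]
g=lambda x:cv2.cvtColor(x[r],cv2.COLOR_BGR2GRAY).astype(np.float32)
print(cv2.phaseCorrelate(g(a),g(b)))
o=ctrl.get_obs(); print(o["ee_pos"],o["eef_rot"],o["grip_width"])
E
```

```text
((0.6899127382470951, 0.238418379331943), 0.5587797499762641)
[0.48635566 0.33612958 0.1244059 ] [-1.57070513e+00  9.82392117e-05 -1.12370134e+00] 0.07059148662995361
```

Request:
apply_moves([
  {"dp":[0.0035,0.03,0.0005],"roll":0,"grip":-0.5},
  {"dp":[0,0.035,0],"roll":0,"grip":-0.5},
  {"dp":[0,0.025,0],"roll":0,"grip":-0.5},
  {"dp":[0,0.012,0],"roll":0,"grip":1},
  {"dp":[0,0,0],"roll":0,"grip":1},
  {"dp":[0,0,0],"roll":0,"grip":1},
  {"dp":[0,0,0],"roll":0,"grip":1},
  {"dp":[0,0,0],"roll":0,"grip":1},
  {"dp":[0,0,0],"roll":0,"grip":1},
  {"dp":[0,0,0],"roll":0,"grip":1},
])

```text
time_s: 7.72
ee_pos: [0.4889, 0.3324, 0.0223]
eef_rot: [-1.571, -0.0, -1.122]
force: [0.4, -0.1, 0.2]
grip_width: 0.0039
```

Request:
apply_moves([
  {"dp":[0,0,0],"roll":0,"grip":1},
  {"dp":[0,0,0],"roll":0,"grip":1},
  {"dp":[0,-0.003,0],"roll":0,"grip":1},
  {"dp":[0,-0.005,0],"roll":0,"grip":1},
  {"dp":[0,0,0],"roll":0,"grip":1},
])

```text
time_s: 8.35
ee_pos: [0.4891, 0.3326, 0.0309]
eef_rot: [-1.57, 0.0, -1.122]
force: [-0.1, -0.3, 0.1]
grip_width: 0.0004
```

The gripper shut on nothing again, so the tool is not where I believe relative to the prism. Looking at it in place, with its TCP projected.

```bash
python3 - <<'E'
from h import *
from station import imaging,ctrl
o=ctrl.get_obs(); p=o["ee_pos"]; print(p,o["eef_rot"],o["qpos"])
out=[]
for n,(x0,y0,w,h) in dict(scene=(250,150,200,140),top=(215,150,200,140)).items():
    i=imaging.camera_info(n); a=imaging.camera(n)
    cv2.imwrite(f"pics/full_{n}4.png",a)
    b=cv2.resize(a[y0:y0+h,x0:x0+w],None,fx=4,fy=4,interpolation=cv2.INTER_CUBIC)[:, :800]
    for q in proj([p,p-[0,0,.011]],i): cv2.circle(b,tuple(int(v) for v in (q-[x0,y0])*4+1.5),5,(0,255,0),1)
    out.append(cv2.resize(b,(640,448))); print(proj([p],i))
cv2.imwrite("pics/v4.png",cv2.resize(np.vstack(out),(428,600),interpolation=cv2.INTER_AREA) if 0 else cv2.resize(np.hstack(out),(800,280),interpolation=cv2.INTER_AREA))
E
```

```text
[0.48907487 0.33260605 0.0308691 ] [-1.56981805e+00  1.05492904e-04 -1.12194751e+00] [5.35294661e-01 5.44198889e-01 1.53730602e+00 2.36672902e-05
 1.05910401e+00 1.65723064e+00]
[[324.51211974 237.49864644]]
[[294.54743755 242.79355521]]
```

View pics/v4.png

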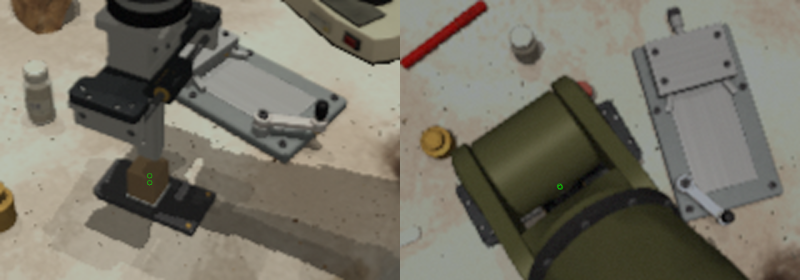

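The scene half shows the closed fingers standing behind the prism, on its heel side, while the reported TCP projects inside the prism. I need to measure where the fingers truly are relative to the reported TCP, using the wrist and scene views.

```bash
python3 - <<'E'
from h import *
from station import imaging,ctrl
o=ctrl.get_obs(); p=o["ee_pos"]; yaw=o["eef_rot"][2]
x=np.array([np.cos(yaw),np.sin(yaw),0]); z=np.array([-np.sin(yaw),np.cos(yaw),0]); d=np.array([0,0,-1.])
iw=imaging.camera_info("wrist"); print(np.round(iw["K"],1).tolist(),np.asarray(iw["D"]).round(3))
aw=imaging.camera("wrist"); i=imaging.camera_info("scene"); a=cv2.imread("pics/full_scene4.png")
def draw(img,info,x0,y0,w,h,s):
    b=cv2.resize(img[y0:y0+h,x0:x0+w],None,fx=s,fy=s,interpolation=cv2.INTER_CUBIC)
    for off,c in ((0,(0,255,0)),(.03,(0,0,255)),(-.03,(255,0,0))):
        P=[p+x*sx+z*(sz+off)+d*t for t in (.011,-.02) for sx,sz in ((-.0125,-.008),(.0125,-.008),(.0125,.008),(-.0125,.008))]
        u=(proj(P,info)-[x0,y0]+.5)*s
        for k in (0,4): cv2.polylines(b,[u[k:k+4].astype(int)],True,c,1)
    return b
A=draw(a,i,270,140,110,150,4); W=draw(aw,iw,240,130,160,150,4)[:, :]
A=cv2.resize(A,(330,450)); W=cv2.resize(W,(470,441)); W=cv2.copyMakeBorder(W,0,9,0,0,cv2.BORDER_CONSTANT)
cv2.imwrite("pics/v5.png",np.hstack([A,W])); np.save("w5.npy",iw["world_from_camera"]); cv2.imwrite("pics/w5raw.png",aw)
E
```

```text
[[296.8, 0.0, 320.9], [0.0, 296.8, 203.8], [0.0, 0.0, 1.0]] [0.008 0.    0.    0.    0.   ]
```

View pics/v5.png

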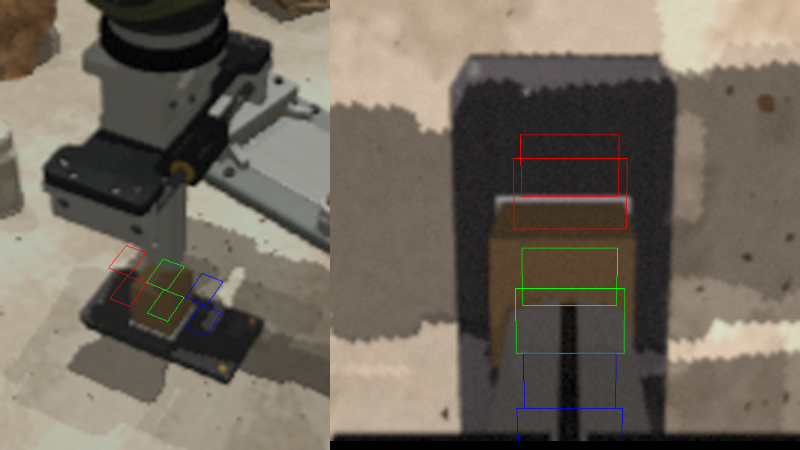

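Both halves show the fingertips ending just above the prism top (left ≈ (165,255), right ≈ row 300). The tips are at z ≈ 0.055 while the reported TCP is 0.031. So the real tips sit some 35–40 mm higher than stated, while camera and lateral position agree. I'll open to ~47 mm and feel for the plate top (z = 8 mm) to calibrate this.

Request:
apply_moves([
  {"dp":[0,0,0],"roll":0,"grip":0},
  {"dp":[0,0,0],"roll":0,"grip":0},
  {"dp":[0,0,0],"roll":0,"grip":0},
  {"dp":[0,0,0],"roll":0,"grip":0},
  {"dp":[0,0.01,0],"roll":0,"grip":0},
  {"dp":[0,0.01,0],"roll":0,"grip":0},
  {"dp":[0,0.008,0],"roll":0,"grip":0},
  {"dp":[0,0,0],"roll":0,"grip":0},
])

```text
time_s: 9.5
ee_pos: [0.4884, 0.3322, 0.0013]
eef_rot: [-1.572, -0.0, -1.122]
force: [0.5, 0.6, 0.2]
grip_width: 0.0467
```

Request:
apply_moves([
  {"dp":[0,0.003,0],"roll":0,"grip":0},
  {"dp":[0,0.003,0],"roll":0,"grip":0},
  {"dp":[0,0,0],"roll":0,"grip":0},
])

```text
time_s: 9.88
ee_pos: [0.4887, 0.3324, -0.0039]
eef_rot: [-1.571, -0.0, -1.122]
force: [0.2, 0.2, 0.5]
grip_width: 0.0469
```

Request:
apply_moves([
  {"dp":[0,0.002,0],"roll":0,"grip":0},
  {"dp":[0,0.002,0],"roll":0,"grip":0},
  {"dp":[0,0,0],"roll":0,"grip":0},
])

```text
time_s: 10.25
ee_pos: [0.4887, 0.3324, -0.0079]
eef_rot: [-1.571, -0.0, -1.122]
force: [0.3, 0.7, 0.7]
grip_width: 0.0473
```

Request:
apply_moves([
  {"dp":[0,0.002,0],"roll":0,"grip":0},
  {"dp":[0,0,0],"roll":0,"grip":0},
])

```text
time_s: 10.5
ee_pos: [0.4887, 0.3324, -0.0099]
eef_rot: [-1.571, 0.0, -1.122]
force: [-0.3, 1.1, -0.1]
grip_width: 0.0471
```

Request:
apply_moves([
  {"dp":[0,0.002,0],"roll":0,"grip":0},
  {"dp":[0,0,0],"roll":0,"grip":0},
])

```text
time_s: 10.75
ee_pos: [0.4887, 0.3324, -0.0119]
eef_rot: [-1.571, -0.0, -1.122]
force: [-0.5, 0.1, 0.5]
grip_width: 0.0471
```

Request:
apply_moves([
  {"dp":[0,0.0015,0],"roll":0,"grip":0},
  {"dp":[0,0,0],"roll":0,"grip":0},
])

```text
time_s: 11.0
ee_pos: [0.4888, 0.3324, -0.0134]
eef_rot: [-1.571, -0.0, -1.122]
force: [0.1, -0.9, 0.9]
grip_width: 0.0466
```

No contact yet, and tips should now be ~5 mm over the plate. Gripping.

Request:
apply_moves([
  {"dp":[0,0,0],"roll":0,"grip":1},
  {"dp":[0,0,0],"roll":0,"grip":1},
  {"dp":[0,0,0],"roll":0,"grip":1},
  {"dp":[0,0,0],"roll":0,"grip":1},
  {"dp":[0,0,0],"roll":0,"grip":1},
  {"dp":[0,0,0],"roll":0,"grip":1},
], newtons=45)

```text
time_s: 11.75
ee_pos: [0.4888, 0.3325, -0.0132]
eef_rot: [-1.571, 0.0, -1.122]
force: [-0.3, 1.8, 0.5]
grip_width: 0.0343
```

Request:
apply_moves([
  {"dp":[0,-0.004,0],"roll":0,"grip":1},
  {"dp":[0,-0.008,0],"roll":0,"grip":1},
  {"dp":[0,0,0],"roll":0,"grip":1},
])

```text
time_s: 12.12
ee_pos: [0.4891, 0.3325, -0.0006]
eef_rot: [-1.57, -0.0, -1.122]
force: [0.1, -0.1, -5.2]
grip_width: 0.0337
```

Held: weight reads about 5 N. Lifting and carrying to hover over the bed.

Request:
apply_moves([
  {"dp":[0,-0.025,0],"roll":0,"grip":1},
  {"dp":[0,-0.03,0],"roll":0.13,"grip":1},
  {"dp":[0,-0.02,0],"roll":0.129,"grip":1},
  {"dp":[0.033,0,0.0015],"roll":0,"grip":1},
  {"dp":[0.033,0,0.0015],"roll":0,"grip":1},
  {"dp":[0.033,0,0.0015],"roll":0,"grip":1},
  {"dp":[0.033,0,0.0015],"roll":0,"grip":1},
  {"dp":[0.033,0,0.0015],"roll":0,"grip":1},
  {"dp":[0.032,0,0.001],"roll":0,"grip":1},
  {"dp":[0,0,0],"roll":0,"grip":1},
])

```text
time_s: 13.38
ee_pos: [0.5346, 0.1388, 0.0737]
eef_rot: [-1.571, -0.0, -1.384]
force: [0.2, 0.1, -4.6]
grip_width: 0.034
```

Request:
apply_moves([
  {"dp":[0,0,0],"roll":0,"grip":1},
  {"dp":[0,0,0],"roll":0,"grip":1},
])

```text
time_s: 13.62
ee_pos: [0.5341, 0.1413, 0.0737]
eef_rot: [-1.571, 0.0, -1.38]
force: [-0.4, 0.3, -6.4]
grip_width: 0.0336
```

```bash
python3 - <<'E'
from h import *
from station import ctrl, imaging
o=ctrl.get_obs(); p=o["ee_pos"];y=o["eef_rot"][2]; print(p,o["eef_rot"],o["force"],o["grip_width"])
i=imaging.camera_info("wrist"); a=imaging.camera("wrist"); cv2.imwrite("pics/w6raw.png",a)
c=[p[0],p[1],y+np.pi/2]; h=(p[2]+.0133)*1000; print("plate bottom",h)
C=np.array([[12,17,46],[12,-17,46],[50,25,8],[50,-25,8],[42,30,8],[42,-30,8]])+[6,0,h]
F=[[53,50,40],[53,-50,40],[122,-50,40],[122,50,40]]
u=proj(place(c,C),i); v=proj(place([.546,.143,.19],F),i)
x0,y0,s=200,40,3.3
b=cv2.resize(a[y0:y0+180,x0:x0+240],None,fx=s,fy=s,interpolation=cv2.INTER_CUBIC)
for q in u: cv2.circle(b,tuple(int(k) for k in (q-[x0,y0]+.5)*s),4,(0,255,0),1)
for q in v: cv2.circle(b,tuple(int(k) for k in (q-[x0,y0]+.5)*s),4,(0,0,255),1)
cv2.imwrite("pics/w6.png",b); print(((u-[x0,y0]+.5)*s).round().tolist(),((v-[x0,y0]+.5)*s).round().tolist())
E
```

```text
[0.53409168 0.14128839 0.07369035] [-1.57090915e+00  4.11579768e-05 -1.38006056e+00] [-0.41563407  0.29964482 -6.43786483] 0.03364238472281712
plate bottom 86.99034596814833
[[295.0, 644.0], [506.0, 644.0], [268.0, 382.0], [533.0, 382.0], [243.0, 425.0], [558.0, 425.0]] [[195.0, 321.0], [611.0, 321.0], [629.0, 1.0], [178.0, 1.0]]
```

View pics/w6.png

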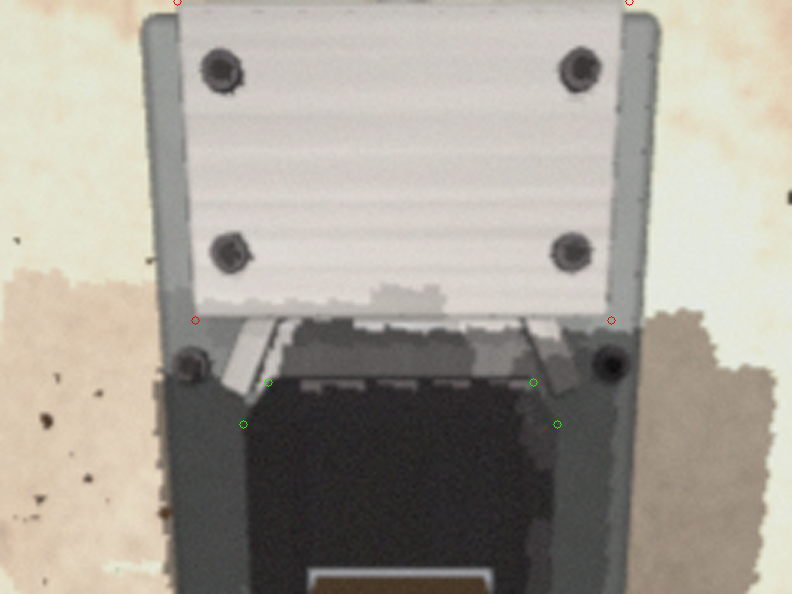

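Plate held centred (heel row 378, cols 272–528), block front edge at row 316 parallel to it, centre lines within 0.3 mm. The plate may sit a few mm low or slightly pitched, so I'll lower by feel, then let it settle flat and re-grip. Moving 4 mm forward first, to clear the clamp arm.

Request:
apply_moves([
  {"dp":[0.0005,0,0.004],"roll":0,"grip":1},
  {"dp":[0,0.012,0],"roll":0,"grip":1},
  {"dp":[0,0.012,0],"roll":0,"grip":1},
  {"dp":[0,0.012,0],"roll":0,"grip":1},
  {"dp":[0,0.01,0],"roll":0,"grip":1},
  {"dp":[0,0.006,0],"roll":0,"grip":1},
  {"dp":[0,0.003,0],"roll":0,"grip":1},
  {"dp":[0,0,0],"roll":0,"grip":1},
])

```text
time_s: 14.68
ee_pos: [0.5384, 0.1408, 0.0188]
eef_rot: [-1.571, -0.0, -1.381]
force: [0.7, -0.5, -6.0]
grip_width: 0.0338
```

Request:
apply_moves([
  {"dp":[0,0.002,0],"roll":0,"grip":1},
  {"dp":[0,0.002,0],"roll":0,"grip":1},
  {"dp":[0,0,0],"roll":0,"grip":1},
])

```text
time_s: 15.05
ee_pos: [0.5383, 0.1408, 0.0146]
eef_rot: [-1.571, 0.0, -1.381]
force: [-0.0, 0.1, -5.3]
grip_width: 0.0334
```

Request:
apply_moves([
  {"dp":[0,0.002,0],"roll":0,"grip":1},
  {"dp":[0,0,0],"roll":0,"grip":1},
])

```text
time_s: 15.3
ee_pos: [0.5383, 0.1408, 0.0126]
eef_rot: [-1.571, 0.0, -1.381]
force: [0.2, 1.0, -6.4]
grip_width: 0.0339
```

Request:
apply_moves([
  {"dp":[0,0.002,0],"roll":0,"grip":1},
  {"dp":[0,0.002,0],"roll":0,"grip":1},
  {"dp":[0,0,0],"roll":0,"grip":1},
])

```text
time_s: 15.68
ee_pos: [0.5382, 0.1408, 0.0085]
eef_rot: [-1.571, 0.0, -1.381]
force: [0.1, 1.1, -5.2]
grip_width: 0.0335
```

Request:
apply_moves([
  {"dp":[0,0.0015,0],"roll":0,"grip":1},
  {"dp":[0,0,0],"roll":0,"grip":1},
])

```text
time_s: 15.92
ee_pos: [0.5383, 0.1408, 0.0071]
eef_rot: [-1.571, 0.0, -1.381]
force: [-0.7, -0.5, -5.3]
grip_width: 0.0339
```

Request:
apply_moves([
  {"dp":[0,0.0015,0],"roll":0,"grip":1},
  {"dp":[0,0,0],"roll":0,"grip":1},
])

```text
time_s: 16.18
ee_pos: [0.5383, 0.1408, 0.0056]
eef_rot: [-1.571, 0.0, -1.381]
force: [-0.5, -0.1, -5.6]
grip_width: 0.0335
```

Request:
apply_moves([
  {"dp":[0,0.0015,0],"roll":0,"grip":1},
  {"dp":[0,0,0],"roll":0,"grip":1},
])

```text
time_s: 16.42
ee_pos: [0.5383, 0.1408, 0.0041]
eef_rot: [-1.571, 0.0, -1.381]
force: [-0.0, 1.0, -5.3]
grip_width: 0.0337
```

Request:
apply_moves([
  {"dp":[0,0.001,0],"roll":0,"grip":1},
  {"dp":[0,0,0],"roll":0,"grip":1},
])

```text
time_s: 16.68
ee_pos: [0.5383, 0.1408, 0.0032]
eef_rot: [-1.571, 0.0, -1.381]
force: [0.1, -0.9, -5.7]
grip_width: 0.0339
```

Request:
apply_moves([
  {"dp":[0,0.0005,0],"roll":0,"grip":1},
  {"dp":[0,0,0],"roll":0,"grip":1},
])

```text
time_s: 16.92
ee_pos: [0.5384, 0.1408, 0.0028]
eef_rot: [-1.571, 0.0, -1.381]
force: [-0.1, 0.5, -5.6]
grip_width: 0.0337
```

Request:
apply_moves([
  {"dp":[0,0.0007,0],"roll":0,"grip":1},
  {"dp":[0,0,0],"roll":0,"grip":1},
])

```text
time_s: 17.18
ee_pos: [0.5388, 0.1409, 0.0028]
eef_rot: [-1.57, 0.0, -1.381]
force: [-2.3, -0.7, 5.7]
grip_width: 0.0336
```

Request:
apply_moves([
  {"dp":[0,0.0007,0],"roll":0,"grip":1},
  {"dp":[0,0,0],"roll":0,"grip":1},
])

```text
time_s: 17.42
ee_pos: [0.5392, 0.141, 0.0028]
eef_rot: [-1.569, 0.0, -1.381]
force: [-3.1, 0.3, 13.0]
grip_width: 0.0333
```

Contact at 0.0028, matching the expected 0.0027, so the plate is level on the bed. Relieving the downforce and sliding in.

Request:
apply_moves([
  {"dp":[0,-0.0012,0],"roll":0,"grip":1},
  {"dp":[0,0,0],"roll":0,"grip":1},
])

```text
time_s: 17.68
ee_pos: [0.5385, 0.1409, 0.0028]
eef_rot: [-1.57, 0.0, -1.381]
force: [-1.2, -0.7, 4.4]
grip_width: 0.0337
```

Request:
apply_moves([
  {"dp":[0,0,0.001],"roll":0,"grip":1},
  {"dp":[0,0,0.001],"roll":0,"grip":1},
  {"dp":[0,0,0.001],"roll":0,"grip":1},
  {"dp":[0,0,0],"roll":0,"grip":1},
])

```text
time_s: 18.18
ee_pos: [0.5416, 0.1415, 0.0028]
eef_rot: [-1.57, 0.0, -1.381]
force: [-1.2, -0.4, 5.0]
grip_width: 0.0338
```

Request:
apply_moves([
  {"dp":[0,0,0.001],"roll":0,"grip":1},
  {"dp":[0,0,0.001],"roll":0,"grip":1},
  {"dp":[0,0,0.001],"roll":0,"grip":1},
  {"dp":[0,0,0],"roll":0,"grip":1},
])

```text
time_s: 18.68
ee_pos: [0.5445, 0.142, 0.0028]
eef_rot: [-1.57, 0.0, -1.381]
force: [-2.2, -1.5, 4.6]
grip_width: 0.0337
```

Request:
apply_moves([
  {"dp":[0,0,0.001],"roll":0,"grip":1},
  {"dp":[0,0,0.001],"roll":0,"grip":1},
  {"dp":[0,0,0],"roll":0,"grip":1},
])

```text
time_s: 19.05
ee_pos: [0.5465, 0.1424, 0.0028]
eef_rot: [-1.57, -0.0, -1.381]
force: [-0.9, 0.4, 5.1]
grip_width: 0.0339
```

Request:
apply_moves([
  {"dp":[0,0,0.001],"roll":0,"grip":1},
  {"dp":[0,0,0.001],"roll":0,"grip":1},
  {"dp":[0,0,0],"roll":0,"grip":1},
])

```text
time_s: 19.42
ee_pos: [0.5485, 0.1428, 0.0028]
eef_rot: [-1.57, 0.0, -1.381]
force: [-1.5, 0.7, 4.8]
grip_width: 0.0332
```

Request:
apply_moves([
  {"dp":[0,0,0.001],"roll":0,"grip":1},
  {"dp":[0,0,0.001],"roll":0,"grip":1},
  {"dp":[0,0,0],"roll":0,"grip":1},
])

```text
time_s: 19.8
ee_pos: [0.5504, 0.1431, 0.0028]
eef_rot: [-1.57, -0.0, -1.381]
force: [-1.5, -0.8, 3.6]
grip_width: 0.0335
```

Request:
apply_moves([
  {"dp":[0,0,0.001],"roll":0,"grip":1},
  {"dp":[0,0,0.001],"roll":0,"grip":1},
  {"dp":[0,0,0],"roll":0,"grip":1},
])

```text
time_s: 20.18
ee_pos: [0.552, 0.1438, 0.0028]
eef_rot: [-1.571, 0.0, -1.381]
force: [-5.0, 1.7, 6.6]
grip_width: 0.0335
```

Request:
apply_moves([
  {"dp":[0,0,0.001],"roll":0,"grip":1},
  {"dp":[0,0,0],"roll":0,"grip":1},
])

```text
time_s: 20.42
ee_pos: [0.5528, 0.1442, 0.0028]
eef_rot: [-1.571, 0.001, -1.381]
force: [-5.3, 2.7, 7.7]
grip_width: 0.0337
```

Request:
apply_moves([
  {"dp":[0,0,0.001],"roll":0,"grip":1},
  {"dp":[0,0,0],"roll":0,"grip":1},
])

```text
time_s: 20.68
ee_pos: [0.5536, 0.1445, 0.0028]
eef_rot: [-1.572, 0.001, -1.38]
force: [-7.0, 4.5, 8.4]
grip_width: 0.0338
```

Request:
apply_moves([
  {"dp":[0,0,0.001],"roll":0,"grip":1},
  {"dp":[0,0,0],"roll":0,"grip":1},
])

```text
time_s: 20.92
ee_pos: [0.5546, 0.1448, 0.0028]
eef_rot: [-1.572, 0.001, -1.38]
force: [-6.5, 5.3, 8.1]
grip_width: 0.0338
```

Request:
apply_moves([
  {"dp":[0,0,0.001],"roll":0,"grip":1},
  {"dp":[0,0,0],"roll":0,"grip":1},
])

```text
time_s: 21.18
ee_pos: [0.5555, 0.1452, 0.0028]
eef_rot: [-1.571, 0.001, -1.38]
force: [-6.1, 5.8, 7.9]
grip_width: 0.0335
```

Request:
apply_moves([
  {"dp":[0,0,0.001],"roll":0,"grip":1},
  {"dp":[0,0,0],"roll":0,"grip":1},
])

```text
time_s: 21.42
ee_pos: [0.5566, 0.1455, 0.0028]
eef_rot: [-1.571, 0.001, -1.38]
force: [-6.5, 7.3, 7.5]
grip_width: 0.0333
```

Request:
apply_moves([
  {"dp":[0,0,0.001],"roll":0,"grip":1},
  {"dp":[0,0,0],"roll":0,"grip":1},
])

```text
time_s: 21.68
ee_pos: [0.5577, 0.1458, 0.0028]
eef_rot: [-1.571, 0.001, -1.38]
force: [-4.6, 7.0, 6.6]
grip_width: 0.0341
```

Request:
apply_moves([
  {"dp":[0,0,0.001],"roll":0,"grip":1},
  {"dp":[0,0,0],"roll":0,"grip":1},
])

```text
time_s: 21.92
ee_pos: [0.5588, 0.146, 0.0028]
eef_rot: [-1.571, 0.001, -1.38]
force: [-3.9, 8.3, 5.7]
grip_width: 0.0335
```

Request:
apply_moves([
  {"dp":[0,0,0.001],"roll":0,"grip":1},
  {"dp":[0,0,0],"roll":0,"grip":1},
])

```text
time_s: 22.18
ee_pos: [0.5598, 0.1463, 0.0028]
eef_rot: [-1.571, 0.001, -1.38]
force: [-3.3, 7.8, 5.2]
grip_width: 0.0338
```

Request:
apply_moves([
  {"dp":[0,0,0.001],"roll":0,"grip":1},
  {"dp":[0,0,0],"roll":0,"grip":1},
])

```text
time_s: 22.42
ee_pos: [0.5609, 0.1465, 0.0028]
eef_rot: [-1.57, 0.001, -1.38]
force: [-3.6, 9.3, 5.7]
grip_width: 0.0337
```

Plunger passed (peak ~7 N, now ~3 N). Contact stiffness is about 10 N/mm, so I'll advance at most 1.2 mm per reading now.

Request:
apply_moves([
  {"dp":[-0.0006,0,0.0006],"roll":0,"grip":1},
  {"dp":[0,0,0.0006],"roll":0,"grip":1},
  {"dp":[0,0,0],"roll":0,"grip":1},
])

```text
time_s: 22.8
ee_pos: [0.5618, 0.1471, 0.0028]
eef_rot: [-1.571, 0.001, -1.38]
force: [-4.3, 6.9, 6.0]
grip_width: 0.0337
```

Request:
apply_moves([
  {"dp":[0,0,0.0006],"roll":0,"grip":1},
  {"dp":[0,0,0.0006],"roll":0,"grip":1},
  {"dp":[0,0,0],"roll":0,"grip":1},
])

```text
time_s: 23.18
ee_pos: [0.563, 0.1473, 0.0028]
eef_rot: [-1.571, 0.001, -1.38]
force: [-4.5, 7.6, 6.0]
grip_width: 0.0336
```

Request:
apply_moves([
  {"dp":[0,0,0.0006],"roll":0,"grip":1},
  {"dp":[0,0,0.0006],"roll":0,"grip":1},
  {"dp":[0,0,0],"roll":0,"grip":1},
])

```text
time_s: 23.55
ee_pos: [0.5642, 0.1476, 0.0028]
eef_rot: [-1.571, 0.001, -1.38]
force: [-3.4, 8.3, 6.0]
grip_width: 0.0335
```

Request:
apply_moves([
  {"dp":[0,0,0.0006],"roll":0,"grip":1},
  {"dp":[0,0,0.0006],"roll":0,"grip":1},
  {"dp":[0,0,0],"roll":0,"grip":1},
])

```text
time_s: 23.92
ee_pos: [0.5654, 0.1478, 0.0028]
eef_rot: [-1.571, 0.001, -1.38]
force: [-3.9, 7.0, 6.4]
grip_width: 0.0341
```

Request:
apply_moves([
  {"dp":[0,0,0.0006],"roll":0,"grip":1},
  {"dp":[0,0,0.0006],"roll":0,"grip":1},
  {"dp":[0,0,0],"roll":0,"grip":1},
])

```text
time_s: 24.3
ee_pos: [0.5665, 0.148, 0.0028]
eef_rot: [-1.571, 0.001, -1.38]
force: [-4.4, 7.7, 5.2]
grip_width: 0.0335
```

```bash
python3 - <<'E'
from h import *
from station import imaging
T,S=imaging.camera_info("top"),imaging.camera_info("scene")
for x in range(120,172,6): print(x,((proj(place([.546,.143,.19],[[x,0,21]]),T)-[215,140])*4+1.5).round()[0],((proj(place([.546,.143,.19],[[x,0,21]]),S)-[230,150])*4+1.5).round()[0])
E
```

```text
120 [564. 118.] [427.  90.]
126 [561. 109.] [420.  86.]
132 [558. 100.] [413.  83.]
138 [555.  91.] [406.  79.]
144 [553.  83.] [400.  75.]
150 [550.  74.] [393.  72.]
156 [547.  65.] [386.  68.]
162 [545.  57.] [379.  64.]
168 [542.  48.] [373.  61.]
```

Request:
apply_moves([
  {"dp":[0,0,0.0006],"roll":0,"grip":1},
  {"dp":[0,0,0.0006],"roll":0,"grip":1},
  {"dp":[0,0,0],"roll":0,"grip":1},
])

```text
time_s: 24.68
ee_pos: [0.5677, 0.1483, 0.0028]
eef_rot: [-1.571, 0.001, -1.38]
force: [-4.0, 7.5, 6.7]
grip_width: 0.0338
```

The micrometer thimble (fixture x ≈ 144 mm at its front) suggests the stop lies ~34–38 mm in; I'm at about 25. Advancing 4 mm, then fine steps again.

Request:
apply_moves([
  {"dp":[0,0,0.0008],"roll":0,"grip":1},
  {"dp":[0,0,0.0008],"roll":0,"grip":1},
  {"dp":[0,0,0],"roll":0,"grip":1},
])

```text
time_s: 25.05
ee_pos: [0.5693, 0.1486, 0.0028]
eef_rot: [-1.571, 0.001, -1.38]
force: [-3.3, 8.4, 6.0]
grip_width: 0.0335
```

Request:
apply_moves([
  {"dp":[0,0,0.0007],"roll":0,"grip":1},
  {"dp":[0,0,0.0007],"roll":0,"grip":1},
  {"dp":[0,0,0],"roll":0,"grip":1},
])

```text
time_s: 25.42
ee_pos: [0.57, 0.1487, 0.0028]
eef_rot: [-1.572, 0.001, -1.38]
force: [-10.8, 6.4, 9.1]
grip_width: 0.0336
```

Axial force jumped to ~9.4 N after only 0.7 of 1.4 mm: rigid contact at about 27.5 mm, earlier than the thimble suggested. Looking closely at the thimble and the gap before trusting it.

```bash
python3 - <<'E'
from h import *
from station import imaging,ctrl
fx=[.546,.143,.19]; k=lambda a,x,y,w,h,s:cv2.resize(a[y:y+h,x:x+w],None,fx=s,fy=s,interpolation=cv2.INTER_CUBIC)
def mark(b,info,x0,y0,s,xs,z=21,yy=0):
    for x,q in zip(xs,proj(place(fx,[[x,yy,z] for x in xs]),info)):
        c=tuple(int(v) for v in (q-[x0,y0]+.5)*s); cv2.circle(b,c,2,(0,255,0),-1); cv2.putText(b,str(x),(c[0]+12,c[1]),0,.35,(0,0,255),1)
T=imaging.camera_info("top"); S=imaging.camera_info("scene"); W=imaging.camera_info("wrist")
A=k(cv2.imread("pics/top0.png"),335,145,40,36,8); mark(A,T,335,145,8,[122,130,138,146,154,162])
B=k(cv2.imread("pics/scene0.png"),315,150,40,36,8); mark(B,S,315,150,8,[130,146,162])
a=imaging.camera("wrist"); C=k(a,230,60,180,150,3); mark(C,W,230,60,3,[53],40,-60)
cv2.imwrite("pics/v7.png",np.hstack([cv2.copyMakeBorder(np.vstack([A,B]),0,max(0,600-576),0,0,cv2.BORDER_CONSTANT)[:450],C][:1]+[C[:450]]) if 0 else np.hstack([cv2.resize(np.vstack([A,B]),(250,450)),C]))
o=ctrl.get_obs(); print(o["ee_pos"],o["force"],o["time_s"])
E
```

```text
[0.56999503 0.14873294 0.00279823] [-9.90120111  6.66630907  9.65245612] 25.475
```

View pics/v7.png

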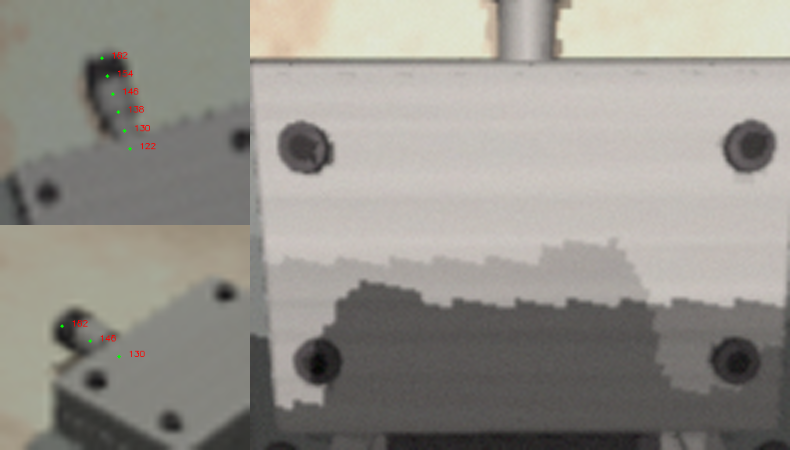

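The grey thimble starts at fixture x ≈ 134–136 mm, which puts the stop 26–28 mm in. That matches the felt contact at ~27.5 mm, so the carrier is home, with force under 10 N. Releasing, lifting, and going behind the knob with the fingers shut.

Request:
apply_moves([
  {"dp":[0,0,0],"roll":0,"grip":0},
  {"dp":[0,0,0],"roll":0,"grip":0},
  {"dp":[0,0,0],"roll":0,"grip":0},
  {"dp":[0,-0.01,0],"roll":0,"grip":0},
  {"dp":[0,-0.03,0],"roll":0,"grip":0},
  {"dp":[0,-0.03,0],"roll":0,"grip":0},
  {"dp":[0,-0.03,0],"roll":0,"grip":0},
  {"dp":[0,0,0],"roll":0,"grip":1},
])

```text
time_s: 26.48
ee_pos: [0.5721, 0.1479, 0.1055]
eef_rot: [-1.566, -0.0, -1.381]
force: [0.5, -0.2, -0.1]
grip_width: 0.0401
```

Request:
apply_moves([
  {"dp":[-0.003,0,-0.031],"roll":0,"grip":1},
  {"dp":[-0.004,0,-0.031],"roll":0,"grip":1},
  {"dp":[-0.003,0,-0.031],"roll":0,"grip":1},
  {"dp":[-0.004,0,-0.031],"roll":0,"grip":1},
  {"dp":[-0.003,0,-0.031],"roll":0,"grip":1},
  {"dp":[0,0,0],"roll":0,"grip":1},
  {"dp":[0,0,0],"roll":0,"grip":1},
])

```text
time_s: 27.35
ee_pos: [0.4159, 0.1351, 0.1025]
eef_rot: [-1.571, -0.0, -1.381]
force: [0.4, -0.1, 0.9]
grip_width: 0.0005
```

```bash
cat > st.py <<'E'
from h import *
from station import imaging,ctrl
o=ctrl.get_obs(); p=o["ee_pos"]; c,s=np.cos(.19),np.sin(.19); R=np.array([[c,s],[-s,c]])
print("fixture xy mm",(R@(p[:2]-[.546,.143])*1000).round(1),"z",p[2].round(4),"yaw",o["eef_rot"][2].round(3),"F fix",(R@o["force"][:2]).round(1),o["force"][2].round(1),"t",o["time_s"],o["grip_width"].round(4))
E
python3 - <<'E'
import st
from st import *
T=imaging.camera_info("wrist"); a=imaging.camera("wrist")
fx=[.546,.143,.19]
C=[[80.7-70,30,24],[80.7-70,-30,24]]
L=[[0,0,0]]
b=a.copy()
tail=80.7-120
pts=[[tail,30,24],[tail,-30,24],[tail+50,17,62],[tail+50,-17,62],[tail+82,17,62],[tail+82,-17,62],[53,50,40],[53,-50,40]]+[[-58+62*np.cos(.33-2.88),52+62*np.sin(.33-2.88),69]]
for q in proj(place(fx,pts),T): cv2.circle(b,tuple(int(v) for v in q),3,(0,255,0),1)
cv2.imwrite("pics/w8.png",cv2.resize(b[60:360,140:500],None,fx=2,fy=2,interpolation=cv2.INTER_CUBIC))
E
```

```text
Traceback (most recent call last):
  File "st.py", line 4, in <module>
    print("fixture xy mm",(R@(p[:2]-[.546,.143])*1000).round(1),"z",p[2].round(4),"yaw",o["eef_rot"][2].round(3),"F fix",(R@o["force"][:2]).round(1),o["force"][2].round(1),"t",o["time_s"],o["grip_width"].round(4))
                                                                                                                                                                                            ^^^^^^^^^^^^^^^^^^^^^
AttributeError: 'float' object has no attribute 'round'
```

```bash
sed -i 's/o\["grip_width"\].round(4)/round(o["grip_width"],4)/' st.py; python3 - <<'E'
from st import *
T=imaging.camera_info("wrist"); b=imaging.camera("wrist"); cv2.imwrite("pics/w8raw.png",b)
fx=[.546,.143,.19]; tail=80.7-120
kn=lambda th,z:[-58+62*np.cos(th-2.88),52+62*np.sin(th-2.88),z]
pts=[[tail,30,24],[tail,-30,24],[tail+50,17,62],[tail+50,-17,62],[tail+82,17,62],[tail+82,-17,62],[53,50,40],[53,-50,40],kn(.25,69),kn(.33,69),[-102,65,15],[-102,-65,15]]
for q in proj(place(fx,pts),T): cv2.circle(b,tuple(int(v) for v in q),2,(0,255,0),1)
cv2.imwrite("pics/w8.png",cv2.resize(b[20:240,180:460],None,fx=2.7,fy=2.7,interpolation=cv2.INTER_CUBIC))
E
```

```text
fixture xy mm [-129.3   16.9] z 0.1025 yaw -1.381 F fix [ 0.4 -0.2] 0.9 t 27.35 0.0005
```

View pics/w8.png

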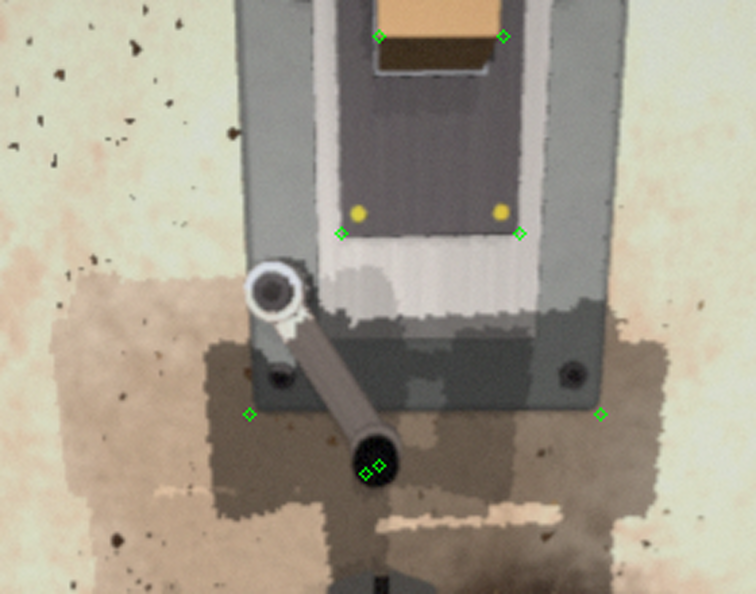

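Last view: plate tail edge at row 234, square and exactly where predicted for home; knob at (375,460) fits an angle of ≈0.33. Lowering behind the knob.

Request:
apply_moves([
  {"dp":[0,0.03,0],"roll":0,"grip":1},
  {"dp":[0,0.03,0],"roll":0,"grip":1},
  {"dp":[0,0.015,0],"roll":0,"grip":1},
  {"dp":[0,0,0],"roll":0,"grip":1},
  {"dp":[0,0,0.004],"roll":0,"grip":1},
  {"dp":[0,0,0.004],"roll":0,"grip":1},
  {"dp":[0,0,0.004],"roll":0,"grip":1},
  {"dp":[0,0,0],"roll":0,"grip":1},
])

```text
time_s: 28.4
ee_pos: [0.4258, 0.1364, 0.0274]
eef_rot: [-1.575, -0.001, -1.381]
force: [-8.6, -7.7, -2.7]
grip_width: 0.0004
```

```bash
python3 st.py; python3 - <<'E'
import numpy as np
for t in np.arange(.3,2.15,.15): print(round(t,2),(np.array([-58,52])+62*np.array([np.cos(t-2.88),np.sin(t-2.88)])).round(1))
E
```

```text
fixture xy mm [-119.3   16.3] z 0.0274 yaw -1.381 F fix [-9.9 -6. ] -2.7 t 28.4 0.0004
0.3 [-110.5   19. ]
0.45 [-105.    11.5]
0.6 [-98.4   4.9]
0.75 [-90.9  -0.6]
0.9 [-82.7  -4.9]
1.05 [-73.9  -7.9]
1.2 [-64.8  -9.6]
1.35 [-55.5  -9.9]
1.5 [-46.2  -8.9]
1.65 [-37.3  -6.4]
1.8 [-28.8  -2.7]
1.95 [-20.9   2.3]
2.1 [-13.9   8.4]
```

Contact, with some sticking at the face; following the knob's arc now.

Request:
apply_moves([
  {"dp":[0.0035,0,0.003],"roll":0,"grip":1},
  {"dp":[0.0035,0,0.0033],"roll":0,"grip":1},
  {"dp":[0.0028,0,0.0037],"roll":0,"grip":1},
  {"dp":[0.0028,0,0.0037],"roll":0,"grip":1},
  {"dp":[0.0022,0,0.0041],"roll":0,"grip":1},
  {"dp":[0.0022,0,0.0041],"roll":0,"grip":1},
  {"dp":[0.0015,0,0.0044],"roll":0,"grip":1},
  {"dp":[0.0015,0,0.0044],"roll":0,"grip":1},
])

```text
time_s: 29.4
ee_pos: [0.4617, 0.1236, 0.0279]
eef_rot: [-1.57, 0.0, -1.381]
force: [-2.2, -1.6, 1.1]
grip_width: 0.0004
```

```bash
python3 st.py
```

```text
fixture xy mm [-86.4  -3.1] z 0.0279 yaw -1.381 F fix [-2.5 -1.1] 1.1 t 29.4 0.0004
```

Request:
apply_moves([
  {"dp":[0.0018,0,0.0045],"roll":0,"grip":1},
  {"dp":[0.0018,0,0.0045],"roll":0,"grip":1},
  {"dp":[0.0015,0,0.0045],"roll":0,"grip":1},
  {"dp":[0.001,0,0.003],"roll":0,"grip":1},
  {"dp":[0.0005,0,0.002],"roll":0,"grip":1},
  {"dp":[0,0,0.002],"roll":0,"grip":1},
])

```text
time_s: 30.15
ee_pos: [0.4825, 0.1209, 0.0275]
eef_rot: [-1.571, -0.0, -1.381]
force: [-1.9, 0.4, -0.9]
grip_width: 0.0002
```

```bash
python3 st.py
```

```text
fixture xy mm [-66.5  -9.7] z 0.0275 yaw -1.381 F fix [-1.8  0.7] -0.9 t 30.15 0.0002
```

Request:
apply_moves([
  {"dp":[0,0,0.0015],"roll":0,"grip":1},
  {"dp":[-0.0002,0,0.0015],"roll":0,"grip":1},
  {"dp":[-0.0003,0,0.0015],"roll":0,"grip":1},
])

```text
time_s: 30.52
ee_pos: [0.4869, 0.1222, 0.0275]
eef_rot: [-1.571, -0.0, -1.381]
force: [-2.1, -2.1, -0.4]
grip_width: 0.0005
```

Request:
apply_moves([
  {"dp":[-0.0003,0,0.0013],"roll":0,"grip":1},
  {"dp":[-0.0003,0,0.0013],"roll":0,"grip":1},
])

```text
time_s: 30.78
ee_pos: [0.4894, 0.1233, 0.0276]
eef_rot: [-1.571, -0.0, -1.381]
force: [-1.1, -1.2, -0.4]
grip_width: 0.0003
```

Request:
apply_moves([
  {"dp":[-0.0004,0,0.001],"roll":0,"grip":1},
  {"dp":[-0.0004,0,0.001],"roll":0,"grip":1},
])

```text
time_s: 31.02
ee_pos: [0.491, 0.1244, 0.0276]
eef_rot: [-1.571, -0.0, -1.381]
force: [-3.1, -2.4, 1.3]
grip_width: 0.0003
```

Request:
apply_moves([
  {"dp":[-0.0003,0,0.001],"roll":0,"grip":1},
  {"dp":[-0.0004,0,0.001],"roll":0,"grip":1},
])

```text
time_s: 31.28
ee_pos: [0.4926, 0.1253, 0.0274]
eef_rot: [-1.572, -0.0, -1.381]
force: [-4.0, -3.2, 1.2]
grip_width: 0.0004
```

Request:
apply_moves([
  {"dp":[-0.0004,0,0.001],"roll":0,"grip":1},
  {"dp":[-0.0004,0,0.001],"roll":0,"grip":1},
])

```text
time_s: 31.52
ee_pos: [0.4947, 0.1267, 0.0275]
eef_rot: [-1.571, -0.0, -1.381]
force: [-2.4, -2.0, -0.8]
grip_width: 0.0003
```

Request:
apply_moves([
  {"dp":[-0.0004,0,0.001],"roll":0,"grip":1},
  {"dp":[-0.0004,0,0.001],"roll":0,"grip":1},
])

```text
time_s: 31.78
ee_pos: [0.4966, 0.1279, 0.0275]
eef_rot: [-1.571, -0.0, -1.381]
force: [-2.8, -3.4, -0.6]
grip_width: 0.0006
```

Request:
apply_moves([
  {"dp":[-0.0008,0,0.0016],"roll":0,"grip":1},
  {"dp":[-0.0008,0,0.0016],"roll":0,"grip":1},
  {"dp":[-0.0008,0,0.0016],"roll":0,"grip":1},
  {"dp":[-0.0009,0,0.0016],"roll":0,"grip":1},
])

```text
time_s: 32.28
ee_pos: [0.5023, 0.1325, 0.0276]
eef_rot: [-1.571, 0.0, -1.381]
force: [-3.1, -2.4, 1.0]
grip_width: 0.0006
```

Request:
apply_moves([
  {"dp":[-0.0009,0,0.0016],"roll":0,"grip":1},
  {"dp":[-0.001,0,0.0016],"roll":0,"grip":1},
  {"dp":[-0.001,0,0.0016],"roll":0,"grip":1},
  {"dp":[-0.001,0,0.0016],"roll":0,"grip":1},
])

```text
time_s: 32.78
ee_pos: [0.5079, 0.1374, 0.0275]
eef_rot: [-1.571, -0.0, -1.381]
force: [-2.4, -3.2, 0.2]
grip_width: 0.0004
```

```bash
python3 st.py
```

```text
fixture xy mm [-38.5   1.8] z 0.0275 yaw -1.381 F fix [-3.  -2.7] 0.2 t 32.775 0.0004
```

Request:
apply_moves([
  {"dp":[-0.0011,0,0.0014],"roll":0,"grip":1},
  {"dp":[-0.0011,0,0.0014],"roll":0,"grip":1},
  {"dp":[-0.0011,0,0.0014],"roll":0,"grip":1},
  {"dp":[-0.0012,0,0.0014],"roll":0,"grip":1},
])

```text
time_s: 33.28
ee_pos: [0.5125, 0.1429, 0.0275]
eef_rot: [-1.571, -0.0, -1.381]
force: [-1.1, -3.8, 0.6]
grip_width: 0.0007
```

Request:
apply_moves([
  {"dp":[-0.001,0,0.001],"roll":0,"grip":1},
  {"dp":[-0.001,0,0.001],"roll":0,"grip":1},
])

```text
time_s: 33.52
ee_pos: [0.514, 0.1453, 0.0275]
eef_rot: [-1.571, 0.0, -1.381]
force: [-1.9, -1.8, 1.2]
grip_width: 0.0007
```

Request:
apply_moves([
  {"dp":[-0.0007,0,0.0007],"roll":0,"grip":1},
  {"dp":[0,0,0],"roll":0,"grip":1},
])

```text
time_s: 33.78
ee_pos: [0.5147, 0.1463, 0.0276]
eef_rot: [-1.57, 0.0, -1.381]
force: [-1.3, 0.1, 0.1]
grip_width: 0.0009
```

```bash
python3 st.py
```

```text
fixture xy mm [-30.2   9.1] z 0.0276 yaw -1.381 F fix [-1.3  0.3] 0.1 t 33.775 0.0009
```

Request:
apply_moves([
  {"dp":[-0.0006,0,0.001],"roll":0,"grip":1},
  {"dp":[0,0,0],"roll":0,"grip":1},
])

```text
time_s: 34.02
ee_pos: [0.5152, 0.1468, 0.0275]
eef_rot: [-1.571, 0.0, -1.381]
force: [-3.2, -1.2, 1.3]
grip_width: 0.0001
```

Request:
apply_moves([
  {"dp":[-0.0006,0,0.001],"roll":0,"grip":1},
  {"dp":[0,0,0],"roll":0,"grip":1},
])

```text
time_s: 34.28
ee_pos: [0.5154, 0.147, 0.0274]
eef_rot: [-1.573, -0.001, -1.381]
force: [-7.4, -6.2, 3.6]
grip_width: 0.0008
```

Request:
apply_moves([
  {"dp":[-0.0006,0,0.001],"roll":0,"grip":1},
  {"dp":[0,0,0],"roll":0,"grip":1},
])

```text
time_s: 34.52
ee_pos: [0.5156, 0.1473, 0.0272]
eef_rot: [-1.575, -0.001, -1.381]
force: [-12.5, -10.6, 7.4]
grip_width: 0.0006
```

End of travel: rigid, force rising with no motion. Backing off, lifting, and checking numerically.

Request:
apply_moves([
  {"dp":[0.003,0,-0.006],"roll":0,"grip":1},
  {"dp":[0.003,0,-0.008],"roll":0,"grip":1},
  {"dp":[0,-0.03,0],"roll":0,"grip":1},
  {"dp":[0,-0.04,0],"roll":0,"grip":1},
  {"dp":[0,0,-0.03],"roll":0,"grip":1},
  {"dp":[0,0,-0.035],"roll":0,"grip":1},
  {"dp":[0,0,-0.035],"roll":0,"grip":1},
  {"dp":[0,0,0],"roll":0,"grip":1},
  {"dp":[0,0,0],"roll":0,"grip":1},
])

```text
time_s: 35.65
ee_pos: [0.4071, 0.1211, 0.098]
eef_rot: [-1.569, 0.0, -1.381]
force: [0.4, 0.3, -0.4]
grip_width: 0.0003
```

```bash
cat > chk.py <<'E'
from st import *
T=imaging.camera_info("wrist"); a=imaging.camera("wrist"); cv2.imwrite("pics/w9raw.png",a)
fx=[.546,.143,.19]
kn=lambda th:[-58+62*np.cos(th-2.88),52+62*np.sin(th-2.88),69]
def pix(h,s,v,roi,img):
    H=cv2.cvtColor(img,cv2.COLOR_BGR2HSV); m=cv2.inRange(H,(h[0],s[0],v[0]),(h[1],s[1],v[1])); M=np.zeros_like(m); x,y,r=roi; M[max(0,y-r):y+r,max(0,x-r):x+r]=m[max(0,y-r):y+r,max(0,x-r):x+r]
    n,_,st,c=cv2.connectedComponentsWithStats(M); return [(st[k][4],c[k].round(1).tolist()) for k in range(1,n) if st[k][4]>=4]
old=cv2.imread("pics/w8raw.png"); oT=None
tail=80.7-120
d=proj(place(fx,[[tail+6,24,24],[tail+6,-24,24]]),T); print("dots pred",d.round(1).tolist())
for q in d: print(" dot seen",pix((22,35),(100,255),(90,255),(*q.astype(int),9),a))
pr=proj(place(fx,[[tail+50,17,62],[tail+50,-17,62],[tail+82,-17,62],[tail+82,17,62]]),T); print("prism pred",pr.round(1).tolist())
for th in (1.9,1.97,2.03,2.09): print("knob pred",th,proj(place(fx,[kn(th)]),T).round(1).tolist())
q=proj(place(fx,[kn(2.09)]),T)[0].astype(int); print("dark seen",pix((0,180),(0,255),(0,35),(*q,16),a))
E
python3 chk.py
```

```text
fixture xy mm [-140.5    4.7] z 0.098 yaw -1.381 F fix [0.4 0.2] -0.4 t 35.65 0.0003
dots pred [[299.1, 86.1], [353.3, 86.1]]
 dot seen []
 dot seen [(np.int32(32), [352.5, 84.5])]
prism pred [[303.9, 14.5], [350.9, 14.4], [352.1, -38.1], [303.1, -38.0]]
knob pred 1.9 [[326.6, 64.1]]
knob pred 1.97 [[323.2, 58.9]]
knob pred 2.03 [[319.9, 54.5]]
knob pred 2.09 [[316.4, 50.4]]
dark seen [(np.int32(211), [316.3, 53.1])]
```

Knob matches the end position. Comparing the visible brass dot's fixture position before and after clamping, to see whether the carrier stayed home.

```bash
python3 - <<'E'
import cv2,numpy as np
from h import *
from station import imaging,ctrl
T=imaging.camera_info("wrist"); K=T["K"]; D=np.asarray(T["D"],float)
p9=ctrl.get_obs()["ee_pos"]; p8=np.array([.4159,.1351,.1025]); c,s=np.cos(.19),np.sin(.19)
def dots(f):
    H=cv2.cvtColor(cv2.imread(f),cv2.COLOR_BGR2HSV); m=cv2.inRange(H,(22,100,90),(35,255,255)); n,_,st,ce=cv2.connectedComponentsWithStats(m); return [ce[k] for k in range(1,n) if 10<st[k][4]<80 and 280<ce[k][0]<400 and 60<ce[k][1]<130]
for f,p in (("pics/w8raw.png",p8),("pics/w9raw.png",p9)):
    M=T["world_from_camera"].copy(); M[:3,3]+=p-p9
    for u in dots(f):
        d=cv2.undistortPoints(u.reshape(1,1,2),K,D)[0,0]; v=M[:3,:3]@[*d,1]; w=M[:3,3]+v*(.024-M[2,3])/v[2]-[.546,.143,0]
        print(f,u.round(1),"fixture",((c*w[0]+s*w[1])*1e3).round(2),((c*w[1]-s*w[0])*1e3).round(2))
t0=cv2.imread("pics/scene0.png"); t1=imaging.camera("scene")
for n,(x,y,w,h) in dict(white=(258,178,24,36),red=(298,194,22,24),wt=(236,236,26,32)).items():
    r=cv2.matchTemplate(t1[y-5:y+h+5,x-5:x+w+5],t0[y:y+h,x:x+w],cv2.TM_CCOEFF_NORMED); print(n,cv2.minMaxLoc(r)[1],np.array(cv2.minMaxLoc(r)[3])-5)
E
```

```text
pics/w8raw.png [365.4  98.2] fixture -31.83 -23.68
pics/w8raw.png [312.4  98.7] fixture -32.29 24.58
pics/w9raw.png [352.5  84.5] fixture -32.02 -23.28
white 0.9998210668563843 [0 0]
red 0.9998348355293274 [0 0]
wt 0.9998272657394409 [0 0]
```

The dot moved only 0.2 mm, within measuring noise and well inside the 1.5 mm tolerance. The bystanders have not moved and the robot is clear.

```bash
python3 -c "
from station import ctrl
print(ctrl.hand_in())"
```

```text
the job is handed in; nothing more can be done
None
```

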